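# Set the airflow wheel behind the sash of a hardware test chamber

## Task

Raise the clear sliding sash of the test chamber to its upper stop (it has a black handle) and, with the sash up, turn the coloured wheel behind it (it has a black pin) until yellow fills the open round sight port. Then bring the sash fully down again and let go, with yellow still filling the port; do not knock over or shift anything else.

Things in the scene. Friction and masses are not known exactly. Their poses are not given: they have to be found in the camera images.
- chamber: Fixed test chamber, 270 deep x 410 wide x 512 mm high. Origin on the table, in the sash plane, midway between the sash posts; x into the chamber, y to its left seen from the robot, z up. Two aluminium posts 30 x 26 mm at y +-185, 500 high, 12 mm header bar above. Clear cheeks, wire guard roof 267 to 283 mm up (x 10 to 255), floor 12 mm thick, open back above a 48 mm sill.
- sash (a joint): Height of the sash above fully closed, m: 0 down, 0.23 upper stop. Clear plate 6 mm thick, 344 wide, 245 high, yellow bottom rail; lower edge 12 mm above the table closed, 242 mm up. It stays where it is left; about 9 N raise it, 2 N pull it down.
- sash_handle (a point): Centre of the black handle: upright grip bar 18 (chamber x) x 14 (chamber y) x 80 mm high on two stand-offs, centre 48 mm in front of the sash plane (chamber x = -48, y = 0), 36 mm clear behind it, 100 mm above the table when closed, 330 mm when up.
- wheel (a joint): Angle a of the flat coloured wheel about its upright axis, rad, -1.1 to 1.1, positive counter-clockwise from above. From the axis the pin lies at chamber direction (-cos a, -sin a), the middle of yellow at (cos a, sin a). It stays where it is left; about 1 N at the pin turns it.
- wheel_axis (a point): Point on the wheel's axis, 55 mm above the table, 90 mm behind the sash plane (chamber x = 90, y = 0). Disc 150 mm diameter, its top 28 mm above the table; sectors: yellow (46 degrees wide), then counter-clockwise red, white, grey, white, blue. Two thin rails across it, 29 and 58 mm behind the axis, 36 to 40 mm above the table.
- wheel_pin (a point): Middle of the upright black turning pin on the wheel, 13 mm diameter, 60 mm from the axis, opposite the yellow sector; it stands from 28 to 68 mm above the table and this point is 53 mm up. It is always on the side near the sash.
- wheel_yellow (a point): Middle of the yellow sector, on the wheel's top, 55 mm from the axis.
- port_center (a point): Centre of the open round sight port: a black ring on the two rails over the wheel, 36 mm outer and 22 mm inner diameter, 36 to 42 mm above the table, 51 to 60 mm from the wheel's axis, at the left or right rear. Fixed during a run.
- blank: Black blanking cap with a small steel screw on the rails, closed disc 36 mm diameter, on the side where the sight port is not. Fixed; nothing to do with it.
- gas_can: Bystander, loose: yellow gas can with red band, 66 mm diameter, 235 mm high, upright, in front of one of the posts. Origin at the centre of its foot.
- flask: Bystander, loose: steel flask with black cap, 72 mm diameter, 225 mm high, upright, in front of the other post. Origin at the centre of its foot.
- mouse: Bystander, loose: red computer mouse 105 x 62 x 37 mm on the table before the chamber. Origin under its centre.
- heatsink: Bystander, loose: finned aluminium heat sink 50 x 50 x 48 mm beside the wheel on the chamber floor. Origin under its centre.
- paste_jar: Bystander, loose: small grey jar with blue cap, 48 mm diameter, 55 mm high, at the wheel's other side, on the chamber floor. Origin under its centre.
- cup: Bystander, loose: white cup, 80 mm diameter, 100 mm high. Origin under its centre.
- drive: Bystander, loose: flat drive 100 x 70 x 12 mm lying on the table. Origin under its centre.

How it is judged:
By the outcome, as a careful person would: the job done as asked, in the order asked, and still so for the second after the job is handed in, with the robot touching nothing.
It also fails if it takes over 69 s, if anything falls off the work surface, if the arm or the gripper's body presses on something with over 40 N, if the wrist force passes 120 N, or if a joint passes its speed limit or range.

## Robot

A 6-joint arm with a two-finger parallel gripper is mounted at the origin on the work surface. World frame = base frame: x ahead of the robot, y to its left, z up, the work surface at z = 0. Lengths are in mm, angles in degrees, forces in N, time in s.
With the tool pointing down it reaches from about 325 to 775 mm from the base axis. Payload 9.3 kg.
Tool frame: the origin (TCP) lies where the fingers leave the gripper's body, on its centre line; the fingertips stand 73 mm ahead of it and the grasp point (between the pads) lies 54 mm ahead of it; z points along the fingers, y is the direction in which the jaws open and shut (so a half turn about z gives the same grasp; the last joint's range is limited). The gripper opens to 85 mm and grips with 20 to 120 N. Pads are 22 mm wide; open, the fingers measure 114 mm over their backs; the gripper's body (76 mm by 85 mm) begins 54 mm behind the grasp point. The pads swing forward as they close: fully open they stand 13 mm farther back than shut.
Start: joints at [54.511, 14.817, 1.232, 76.415, 0, 81.257], TCP at [247.518, 491.154, 303.879] pointing down, gripper open.
Joint ranges: [-174.27, 174.27], [-52.1, 104.24], [-59.71, 78.15], [-110.17, 111.67], [-87.03, 83.33], [-180, 180]. Speed limits (degrees/s): [127.2, 127.2, 159.86, 180, 180, 180].

## Interface

Orientations are given as [roll, pitch, yaw] about the fixed x, y, z axes, in that order (R = Rz(yaw) Ry(pitch) Rx(roll)).
In Python, from rig import r, vision gives the robot as it stands.
- The arm moves only by the tool drive_tool, never from a script. Its argument "commands" is a list of rows, each a list of 7 numbers: the turn, a rotation vector about the tool's x, y, z in degrees, then the shift along the tool's x, y, z in m, then the closure, from -1 (fully open) to 1 (shut). In form: [[wx, wy, wz, x, y, z, claw], ...]. A call has 1 to 5 rows; each row is the pose to reach, as a shift and turn from the pose commanded when the call began, along the tool's axes at that moment; what a row does not reach only later rows make up. A row lasts 1/10 s, in which the tool goes at most 50 mm and 8.59 degrees, less where a joint would pass 70% of its speed; a pose out of reach is approached as far as the arm can. A call with a gripper value outside its range is refused whole. The fingers move at their own pace and stop on an object; the grip force is fixed at half the most. Time passes only in rows, so rows that repeat a pose let the fingers close. It gives the time, the measured TCP pose, the force and the opening at its end, in the units of the state.
- r.sense(): the state, without advancing time (a new reading comes with each control period).
- vision.get_image(name): name is "scene" or "top"; returns (picture, depth): 420x560x3 uint8, red, green, blue; 420x560 float32, mm along the optical axis (not along the pixel's ray), 0 where there is no reading.
- vision.camera_params(name): a dict with "intrinsics" (3x3 intrinsics, pixels), "extrinsics" (4x4, takes a point from camera to world coordinates). Camera axes: x right, y down, z forward; pixel columns grow to the right and rows downward; lengths in mm; the calibration is good to about 2 mm. A picture is of the moment at which its call begins. camera_params takes no time and is no camera call.
- r.sign_off(): hands the job in, once; it reports no verdict.
The state is a dict: "time": time; "q": joint angles; "qd": joint speeds; "joint_torque": joint torques, N m; "tool_pos": TCP position; "ee_rot": TCP orientation; "contact_force": force on the tool from outside, world axes, zero at the start; "wrist_torque": the same for the moment, N m; "opening": opening from 0.0 (shut) to 1.0 (fully open).
Only numpy, scipy, OpenCV 4.12 (cv2) and the standard library are available. Lean on these libraries where they do the work, as an engineer would, in place of code of your own. Each camera call takes 0.05 s, during which the arm holds its last target. There are 200 camera calls.

## Working session

There is one attempt and no reset: what is moved stays moved. The work goes in short steps, Python scripts to look and compute and a tool call to move; the robot and the scene stay as the last step left them, time stands still between calls to the robot, and variables do not carry over. Pictures are saved under pics/ and viewed, about 8 in all and at most 12, crops included, and the job is handed in when it is done.

Besides the shell and the picture viewer there is one more tool, called after ">>>" as name(argument=value, ...) on one line, values as JSON. drive_tool: Moves the arm, as the interface text tells. Its arguments: {"type":"object","properties":{"commands":{"type":"array"}},"required":["commands"]}

```bash
mkdir -p pics; ls; python3 - <<'E'
from rig import r, vision
import cv2,numpy as np
for n in("scene","top"):
    im,d=vision.get_image(n); cv2.imwrite(f"pics/{n}0.png",im[:,:,::-1]); np.savez(f"pics/{n}0.npz",im=im,d=d)
    p=vision.camera_params(n); print(n,p["intrinsics"],np.round(p["extrinsics"],3))
print(r.sense())
E
```

```text
pics
scene [[393.3985879    0.         279.57120519]
 [  0.         393.3985879  205.26460517]
 [  0.           0.           1.        ]] [[-3.650000e-01  8.440000e-01 -3.930000e-01  9.337290e+02]
 [ 9.310000e-01  3.290000e-01 -1.570000e-01  1.731900e+02]
 [-3.000000e-03 -4.240000e-01 -9.060000e-01  1.043076e+03]
 [ 0.000000e+00  0.000000e+00  0.000000e+00  1.000000e+00]]
top [[425.62342552   0.         279.6005504 ]
 [  0.         425.62342552 209.06345399]
 [  0.           0.           1.        ]] [[ 1.200000e-02 -9.890000e-01  1.490000e-01  3.248330e+02]
 [-1.000000e+00 -1.000000e-02  1.200000e-02  1.499000e+00]
 [-1.000000e-02 -1.490000e-01 -9.890000e-01  1.439623e+03]
 [ 0.000000e+00  0.000000e+00  0.000000e+00  1.000000e+00]]
{'time': 0.1, 'q': array([ 5.45137023e+01,  1.48470784e+01,  1.19666041e+00,  7.64138588e+01,
       -2.17579197e-04,  8.12578185e+01]), 'qd': array([-0.01049767, -0.12284481,  0.09542069,  0.03572904, -0.08437952,
       -0.03236274]), 'joint_torque': array([ 4.39970987e-03, -5.56691658e+01,  3.45071840e+01,  1.15373021e-02,
       -2.36291799e-04,  2.41232425e-05]), 'tool_pos': array([247.41702413, 491.05168344, 303.34844527]), 'ee_rot': array([-1.79936437e+02, -9.55428177e-03,  1.53255879e+02]), 'contact_force': array([-0.02443088,  1.20342386, -0.70979213]), 'wrist_torque': array([ 0.024718  ,  0.00107964, -0.00953077]), 'opening': 0.9993237821332325}
```

View pics/scene0.png

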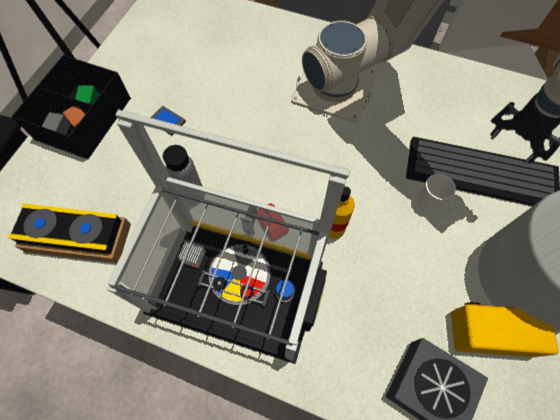

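View pics/top0.png

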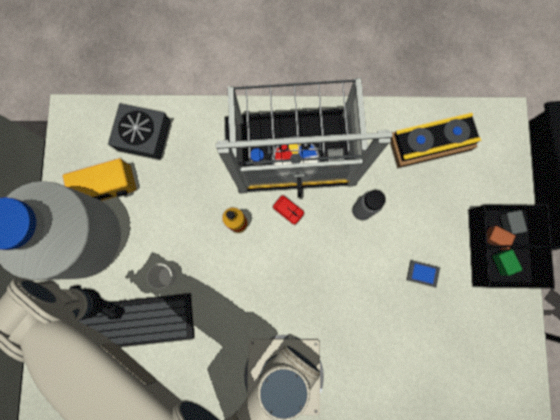

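The views show the chamber ahead of the robot. The header runs from (120,115) to (347,172) in scene and (219,145) to (391,136) in top. The wheel is near (240,278) in scene. Next I'll fit the chamber pose from the header and zoom in on the wheel.

```bash
cat > h.py <<'E'
import numpy as np,cv2
from rig import r,vision
def cloud(n,d):
    p=vision.camera_params(n);K=p["intrinsics"];E=p["extrinsics"]
    v,u=np.mgrid[:420,:560]
    c=np.stack([(u-K[0,2])/K[0,0]*d,(v-K[1,2])/K[1,1]*d,d],-1)
    return c@E[:3,:3].T+E[:3,3]
def proj(n,P):
    p=vision.camera_params(n);K=p["intrinsics"];E=p["extrinsics"]
    c=(np.atleast_2d(P)-E[:3,3])@E[:3,:3]
    q=c@K.T;return q[:,:2]/q[:,2:]
def plane_pt(n,uv,z):
    p=vision.camera_params(n);K=p["intrinsics"];E=p["extrinsics"]
    uv=np.atleast_2d(uv);d=np.c_[uv,np.ones(len(uv))]@np.linalg.inv(K).T@E[:3,:3].T
    return E[:3,3]+d*((z-E[2,3])/d[:,2:])
E
python3 - <<'E'
from h import *
for n in("scene","top"):
    f=np.load(f"pics/{n}0.npz");d=f["d"];X=cloud(n,d)
    m=(d>0)&(X[...,2]>495)&(X[...,2]<525)&(X[...,0]>300)&(X[...,0]<700)&(abs(X[...,1])<320)
    m=cv2.morphologyEx(m.astype(np.uint8),cv2.MORPH_OPEN,np.ones((2,2)))>0
    k,l,s,c=cv2.connectedComponentsWithStats(m.astype(np.uint8));print(n,s[1:].tolist())
    i=1+np.argmax(s[1:,4]);P=X[l==i];print(P.mean(0),cv2.minAreaRect(P[:,:2].astype(np.float32)))
f=np.load("pics/scene0.npz")
c=f["im"][210:340,150:330,::-1];cv2.imwrite("pics/c1.png",cv2.resize(c,None,fx=4.4,fy=4.4,interpolation=cv2.INTER_CUBIC))
E
```

```text
scene [[117, 111, 234, 76, 2440]]
[613.13772327 -36.58245557 479.10376481] ((655.77001953125, -193.66070556640625), (635.7603759765625, 768.5582275390625), 6.5308732986450195)
top [[217, 131, 176, 24, 1228]]
[637.06465531 -44.8303202  453.9672517 ] ((686.7837524414062, -41.70562744140625), (386.2637634277344, 618.3038330078125), 51.199344635009766)
```

View pics/c1.png

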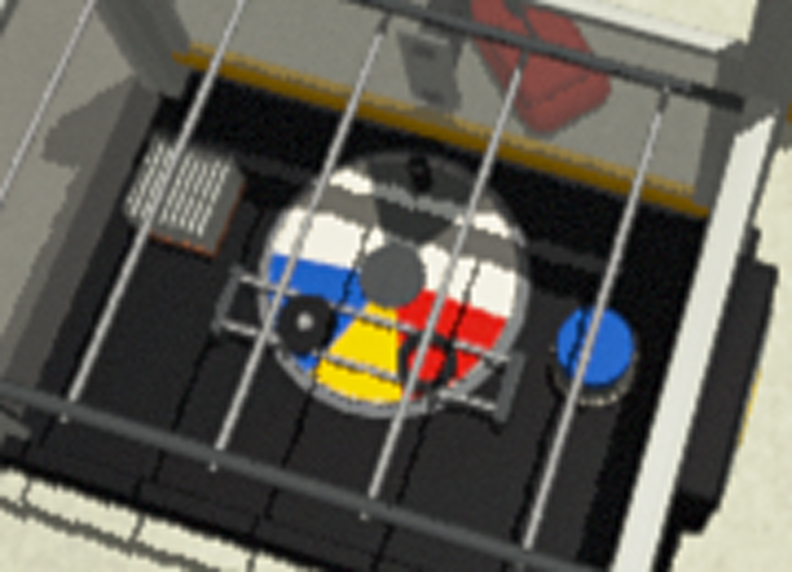

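The crop shows the hub at scene (239,272), the pin at (245.5,250), the port ring at (247,291) over red, and the blank at (219,283). The port is on the chamber's left (+y), and yellow is near the centre rear.

```bash
python3 - <<'E'
from h import *
for n in("scene","top"):
    f=np.load(f"pics/{n}0.npz");d=f["d"];X=cloud(n,d)
    m=(d>0)&(X[...,2]>507)&(X[...,2]<517)&(X[...,0]>300)&(X[...,0]<750)&(abs(X[...,1])<320)
    P=X[m];print(n,len(P),P.mean(0),cv2.minAreaRect(P[:,:2].astype(np.float32)))
s="scene"
print("pin",plane_pt(s,[245.5,249.8],66),"port",plane_pt(s,[247,291.1],41),"blank",plane_pt(s,[219.3,283.2],41))
# heights
X=cloud(s,np.load("pics/scene0.npz")["d"])
for u,v in[(239,272),(245,249),(247,296),(232,293)]:print(X[v,u])
E
```

```text
scene 1860 [628.04754378 -30.06071003 512.08321856] ((627.5020751953125, -38.28094482421875), (13.556703567504883, 399.61785888671875), 4.293576717376709)
top 948 [623.21936171 -40.42763156 511.05321332] ((623.834228515625, -39.60211181640625), (13.77377986907959, 397.449951171875), 4.168964862823486)
pin [[660.84617903 -32.07519288  66.        ]] port [[753.89174798  10.33159828  41.        ]] blank [[761.16084651 -64.20506239  41.        ]]
[712.88734024 -31.51341204  28.08588948]
[659.79287375 -33.80015676  67.70541436]
[765.86922831  15.7852186   44.1761906 ]
[772.15616351 -23.46547026  40.33832208]
```

```bash
cat >> h.py <<'E'
from scipy.spatial.transform import Rotation as Ro
C=np.array([625.5,-39,0]);YAW=4.25
RC=Ro.from_euler('z',YAW,degrees=True).as_matrix()
def w2c(P): return (np.asarray(P)-C)@RC
def go(g,tilt,ahead=54):
    """g: chamber coords of the point 'ahead' mm along the tool; prints row values"""
    T=np.radians(tilt);z=RC@[np.cos(T),0,-np.sin(T)];y=RC@[0,1,0];R=np.c_[np.cross(y,z),y,z]
    p=C+RC@np.array(g,float)-ahead*z
    s=r.sense();R0=Ro.from_euler('xyz',s["ee_rot"],degrees=True).as_matrix()
    w=Ro.from_matrix(R0.T@R).as_rotvec(degrees=True);d=R0.T@(p-s["tool_pos"])
    print("t",round(s["time"],2),"row",np.round(w,2).tolist(),np.round(d/1000,4).tolist(),"tcp target",p.round(1),"|w|",np.linalg.norm(w).round(1),"|d|",np.linalg.norm(d).round(1))
def here(ahead=54):
    s=r.sense();R0=Ro.from_euler('xyz',s["ee_rot"],degrees=True).as_matrix()
    z=R0[:,2];print("t",round(s["time"],2),"grasp(ch)",w2c(s["tool_pos"]+ahead*z).round(1),"tcp(ch)",w2c(s["tool_pos"]).round(1),"tilt",np.degrees(np.arcsin(-z[2])).round(1),"y",(R0[:,1]@RC).round(3),"F",s["contact_force"].round(1),"open",round(s["opening"],3),"q",s["q"].round(0))
E
python3 - <<'E'
from h import *
print("cam top/scene, chamber coords x,y at heights")
t=lambda n,uv,z:w2c(plane_pt(n,uv,z))[0].round(0)
f=np.load("pics/top0.npz");X=cloud("top",f["d"]);Z=w2c(X)
for nm,lo,hi,zr in(("can/flask",(-250,-260),(-30,260),(60,260)),("mouse",(-200,-120),(-60,120),(15,45))):
    m=((f["d"]>0)&(Z[...,0]>lo[0])&(Z[...,0]<hi[0])&(Z[...,1]>lo[1])&(Z[...,1]<hi[1])&(Z[...,2]>zr[0])&(Z[...,2]<zr[1])).astype(np.uint8)
    k,l,s,c=cv2.connectedComponentsWithStats(m)
    for i in range(1,k):
        if s[i,4]>15:P=Z[l==i];print(nm,s[i,4],P.min(0).round(),P.max(0).round(),P.mean(0).round())
print("heatsink",t("scene",[192,255],48),"jar",t("scene",[285,289],55),"cup",plane_pt("top",[160,270],100))
go([-160,0,380],45)
E
```

```text
cam top/scene, chamber coords x,y at heights
can/flask 66 [-62.  -6. 101.] [-30.   7. 178.] [-50.   1. 159.]
can/flask 662 [-138. -244.   61.] [ -66. -178.  233.] [-109. -204.  187.]
can/flask 455 [-155.  175.   62.] [-88. 240. 239.] [-128.  203.  170.]
mouse 460 [-136.  -18.   15.] [-60.  89.  43.] [-93.  33.  30.]
heatsink [  86. -129.   48.] jar [101. 132.  55.] cup [[330.37934178 389.17887717 100.        ]]
t 0.1 row [-12.22, -43.9, -29.35] [-0.4063, -0.4054, -0.1145] tcp target [427.9 -53.7 418.2] |w| 54.2 |d| 585.2
```

>>> drive_tool(commands=[[-12.2,-43.9,-29.4,-0.406,-0.405,-0.114,-1],[-12.2,-43.9,-29.4,-0.406,-0.405,-0.114,-1],[-12.2,-43.9,-29.4,-0.406,-0.405,-0.114,-1],[-12.2,-43.9,-29.4,-0.406,-0.405,-0.114,-1],[-12.2,-43.9,-29.4,-0.406,-0.405,-0.114,-1]])

```text
time: 0.6
tool_pos: [324.5, 257.3, 352.9]
ee_rot: [177.6, 36.0, 176.8]
contact_force: [1.5, 0.8, 1.0]
opening: 1.0
```

```bash
python3 - <<'E'
from h import *
here();go([-160,0,380],45)
f=np.load("pics/scene0.npz");X=cloud("scene",f["d"]);Z=w2c(X)
m=(f["d"]>0)&(Z[...,0]>-75)&(Z[...,0]<-30)&(abs(Z[...,1])<25)&(Z[...,2]>45)&(Z[...,2]<260)
P=Z[m];print(len(P),P.min(0),P.max(0),P[P[:,2]>P[:,2].max()-4].mean(0))
E
```

```text
t 0.6 grasp(ch) [-246.4  315.8  309.3] tcp(ch) [-278.2  317.8  352.9] tilt 53.9 y [0.106 0.994 0.033] F [1.5 0.8 1. ] open 1.0 q [ 38. -13. -29.  45. -21.  34.]
t 0.6 row [-2.5, -8.83, -5.85] [-0.1358, -0.3052, 0.0056] tcp target [427.9 -53.7 418.2] |w| 10.9 |d| 334.1Traceback (most recent call last):
  File "<stdin>", line 5, in <module>
    return umr_minimum(a, axis, None, out, keepdims, initial, where)
ValueError: zero-size array to reduction operation minimum which has no identity
```

>>> drive_tool(commands=[[-2.5,-8.8,-5.9,-0.136,-0.305,0.006,-1],[-2.5,-8.8,-5.9,-0.136,-0.305,0.006,-1],[-2.5,-8.8,-5.9,-0.136,-0.305,0.006,-1],[-2.5,-8.8,-5.9,-0.136,-0.305,0.006,-1],[-2.5,-8.8,-5.9,-0.136,-0.305,0.006,-1]])

```text
time: 1.1
tool_pos: [386.9, 73.4, 389.8]
ee_rot: [179.8, 44.6, -176.0]
contact_force: [0.1, 0.7, 0.5]
opening: 1.0
```

```bash
python3 - <<'E'
from h import *
here();go([-160,0,380],45)
for n in("scene","top"):
    f=np.load(f"pics/{n}0.npz");im=f["im"]
    # project handle models for h=0 and h=38
    for h in(0,20,40):
        P=[[-48,0,60+h],[-48,0,140+h],[0,-172,12+h],[0,172,12+h],[0,-172,257+h],[0,172,257+h]]
        print(n,h,proj(n,C+np.array(P)@RC.T).round(0).tolist())
top=np.load("pics/top0.npz")["im"]
cv2.imwrite("pics/c2.png",cv2.resize(top[120:220,210:400,::-1],None,fx=4.2,fy=4.2,interpolation=cv2.INTER_CUBIC))
E
```

```text
t 1.1 grasp(ch) [-191.7  129.8  351.4] tcp(ch) [-229.6  129.8  389.8] tilt 45.4 y [0.002 1.    0.003] F [0.1 0.7 0.5] open 1.0 q [ -5. -25. -34.  36.   7.  -7.]
t 1.1 row [0.02, -0.39, -0.2] [-0.0427, -0.1296, 0.0018] tcp target [427.9 -53.7 418.2] |w| 0.4 |d| 136.5
scene 0 [[254.0, 222.0], [252.0, 210.0], [192.0, 227.0], [310.0, 262.0], [170.0, 186.0], [318.0, 228.0]]
scene 20 [[254.0, 219.0], [252.0, 206.0], [191.0, 224.0], [310.0, 259.0], [168.0, 182.0], [318.0, 224.0]]
scene 40 [[253.0, 216.0], [251.0, 203.0], [189.0, 221.0], [311.0, 257.0], [165.0, 178.0], [319.0, 221.0]]
top 0 [[298.0, 196.0], [299.0, 191.0], [347.0, 181.0], [247.0, 188.0], [360.0, 163.0], [239.0, 171.0]]
top 20 [[298.0, 195.0], [299.0, 190.0], [348.0, 180.0], [246.0, 187.0], [361.0, 161.0], [238.0, 169.0]]
top 40 [[299.0, 194.0], [300.0, 189.0], [349.0, 179.0], [246.0, 185.0], [362.0, 159.0], [238.0, 167.0]]
```

View pics/c2.png

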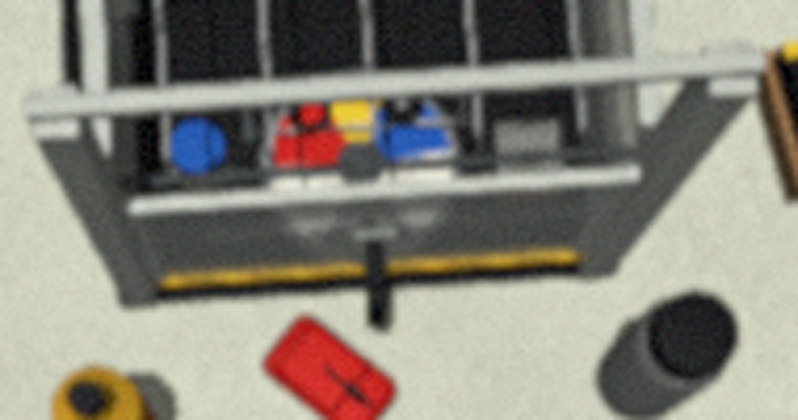

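The crop shows the sash closed: handle foot at top (300,197), plate top edge at row 170. The handle sits about 3 mm to −y of my model. I'll move in front of it.

>>> drive_tool(commands=[[0,0,0,-0.043,-0.13,0.002,-1],[0,0,0,-0.043,-0.13,0.002,-1],[0,0,0,-0.043,-0.13,0.002,-1],[0,0,0,-0.043,-0.13,0.002,-1],[0,0,0,-0.043,-0.13,0.002,-1]])

```text
time: 1.6
tool_pos: [428.8, -54.6, 417.0]
ee_rot: [179.7, 44.4, -176.4]
contact_force: [0.2, 1.1, -0.1]
opening: 0.998
```

```bash
python3 - <<'E'
from h import *
here();go([-115,-3,110],45)
E
```

```text
t 1.6 grasp(ch) [-159.5   -1.1  378.5] tcp(ch) [-197.3   -0.9  417. ] tilt 45.6 y [0.007 1.    0.004] F [ 0.2  1.1 -0.1] open 0.998 q [-31. -19. -27.  43.  24. -26.]
t 1.6 row [-0.13, -0.57, -0.46] [0.1567, -0.0028, 0.2229] tcp target [473.  -53.3 148.2] |w| 0.7 |d| 272.4
```

>>> drive_tool(commands=[[0,-0.6,-0.4,0.157,-0.003,0.223,-1],[0,-0.6,-0.4,0.157,-0.003,0.223,-1],[0,-0.6,-0.4,0.157,-0.003,0.223,-1],[0,-0.6,-0.4,0.157,-0.003,0.223,-1],[0,-0.6,-0.4,0.157,-0.003,0.223,-1]])

```text
time: 2.1
tool_pos: [468.9, -49.1, 170.0]
ee_rot: [-179.8, 45.2, -175.3]
contact_force: [2.2, -1.7, -0.5]
opening: 1.0
```

```bash
python3 - <<'E'
from h import *
here();go([-115,-3,110],45);go([-48,-3,102],45)
E
```

```text
t 2.1 grasp(ch) [-118.7    1.6  132. ] tcp(ch) [-157.     1.5  170. ] tilt 44.8 y [-0.006  1.    -0.003] F [ 2.2 -1.7 -0.5] open 1.0 q [-26.  -1. -56.  -6.  21. -23.]
t 2.1 row [0.13, 0.2, 0.35] [0.0129, -0.0045, 0.0181] tcp target [473.  -53.3 148.2] |w| 0.4 |d| 22.6
t 2.1 row [0.13, 0.2, 0.35] [-0.0287, -0.0048, 0.0713] tcp target [539.8 -48.4 140.2] |w| 0.4 |d| 77.0
```

>>> drive_tool(commands=[[0,0,0,-0.015,-0.005,0.035,-1],[0,0,0,-0.029,-0.005,0.071,-1],[0,0,0,-0.029,-0.005,0.071,-1],[0,0,0,-0.029,-0.005,0.071,-1]])

```text
time: 2.5
tool_pos: [540.1, -48.9, 140.3]
ee_rot: [-179.9, 45.0, -175.4]
contact_force: [-0.2, 0.7, 0.1]
opening: 1.0
```

```bash
python3 - <<'E'
from h import *
here();go([-48,-3,102],45)
im,d=vision.get_image("top");cv2.imwrite("pics/c3.png",cv2.resize(im[120:220,210:400,::-1],None,fx=4.2,fy=4.2,interpolation=cv2.INTER_CUBIC))
E
```

```text
t 2.5 grasp(ch) [-47.7  -3.3 102.1] tcp(ch) [-85.9  -3.5 140.3] tilt 45.0 y [-0.006  1.    -0.001] F [-0.2  0.7  0.1] open 1.0 q [-22.   9. -52. -12.  18. -19.]
t 2.5 row [0.23, -0.03, 0.28] [0.0003, 0.0005, -0.0001] tcp target [539.8 -48.4 140.2] |w| 0.4 |d| 0.6
```

View pics/c3.png

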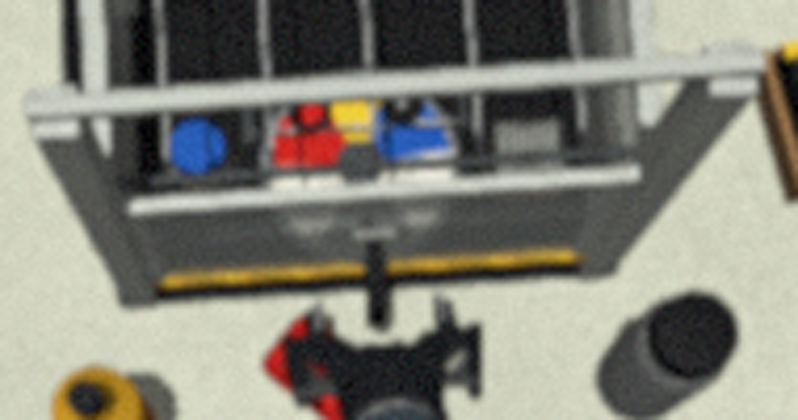

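The jaws straddle the bar: tips at crop x 320 and 442, bar at 378. I'll close.

>>> drive_tool(commands=[[0,0,0,0,0,0,1],[0,0,0,0,0,0,1],[0,0,0,0,0,0,1],[0,0,0,0,0,0,1],[0,0,0,0,0,0,1]])

```text
time: 3.05
tool_pos: [539.5, -47.0, 141.3]
ee_rot: [179.4, 45.2, -175.4]
contact_force: [6.2, 32.1, -4.2]
opening: 0.153
```

>>> drive_tool(commands=[[0,0,0,0,0,0,1],[0,0,0,0,0,0,1],[0,0,0,0,0,0,1]])

```text
time: 3.35
tool_pos: [539.6, -46.9, 141.1]
ee_rot: [179.5, 45.1, -175.4]
contact_force: [2.0, 29.7, 1.6]
opening: 0.153
```

```bash
python3 - <<'E'
from h import *
here();go([-48,-3,332],45)
E
```

```text
t 3.35 grasp(ch) [-48.   -0.9 103. ] tcp(ch) [-86.3  -1.5 141.1] tilt 44.9 y [-0.012  1.     0.006] F [ 2.  29.7  1.6] open 0.153 q [-22.   9. -52. -12.  19. -19.]
t 3.35 row [0.73, 0.14, 0.27] [-0.1625, -0.0001, -0.1615] tcp target [539.8 -48.4 370.2] |w| 0.8 |d| 229.1
```

>>> drive_tool(commands=[[0,0,0,0,0.002,0,1],[0,0,0,-0.01,0.004,-0.01,1],[0,0,0,-0.025,0.004,-0.025,1],[0,0,0,-0.045,0.004,-0.045,1],[0,0,0,-0.065,0.004,-0.065,1]])

```text
time: 3.85
tool_pos: [539.5, -46.3, 233.2]
ee_rot: [179.9, 45.0, -175.5]
contact_force: [17.7, 6.5, -11.6]
opening: 0.149
```

```bash
python3 - <<'E'
from h import *
here();go([-48,0,332],45)
E
```

```text
t 3.85 grasp(ch) [-48.1  -0.7 195. ] tcp(ch) [-86.3  -0.9 233.2] tilt 45.0 y [-0.004  1.     0.001] F [ 17.7   6.5 -11.6] open 0.149 q [-21.  -0. -43.   6.  18. -19.]
t 3.85 row [0.21, -0.0, 0.14] [-0.0969, 0.001, -0.0968] tcp target [539.6 -45.4 370.2] |w| 0.3 |d| 137.0
```

>>> drive_tool(commands=[[0,0,0,-0.021,0.001,-0.019,1],[0,0,0,-0.041,0.001,-0.039,1],[0,0,0,-0.061,0.001,-0.059,1],[0,0,0,-0.076,0.001,-0.074,1],[0,0,0,-0.086,0.001,-0.084,1]])

```text
time: 4.35
tool_pos: [538.1, -46.2, 345.2]
ee_rot: [179.7, 44.1, -176.0]
contact_force: [39.3, -6.8, -69.7]
opening: 0.155
```

```bash
python3 - <<'E'
from h import *
here();go([-48,0,332],45)
E
```

```text
t 4.35 grasp(ch) [-50.2  -0.6 306.4] tcp(ch) [-87.7  -0.7 345.2] tilt 45.9 y [0.001 1.    0.003] F [ 39.3  -6.8 -69.7] open 0.155 q [-21.  -7. -29.  26.  17. -19.]
t 4.35 row [0.09, -0.92, -0.17] [-0.0185, 0.0007, -0.0169] tcp target [539.6 -45.4 370.2] |w| 0.9 |d| 25.1
```

>>> drive_tool(commands=[[0,0,0,0.004,0,0.006,1],[0,0,0,0.004,0,0.006,1]])

```text
time: 4.55
tool_pos: [538.1, -46.1, 339.7]
ee_rot: [179.9, 44.2, -175.9]
contact_force: [-25.3, -5.1, -9.5]
opening: 0.151
```

```bash
python3 - <<'E'
from h import *
here();go([-48,0,332],45)
a=vision.get_image("scene")[0];b=vision.get_image("top")[0]
a=cv2.resize(a[100:340,100:370,::-1],None,fx=2,fy=2,interpolation=cv2.INTER_CUBIC)
b=cv2.resize(b[110:230,210:400,::-1],(760//1-500+20,480*280//760)) if 0 else cv2.resize(b[110:230,225:375,::-1],(260,208))
c=np.zeros((480,800,3),np.uint8);c[:,:540]=a;c[:208,540:]=b;cv2.imwrite("pics/c4.png",c)
E
```

```text
t 4.55 grasp(ch) [-50.   -0.6 301.1] tcp(ch) [-87.7  -0.6 339.7] tilt 45.8 y [0.002 1.    0.001] F [-25.3  -5.1  -9.5] open 0.151 q [-21.  -6. -30.  25.  17. -19.]
t 4.55 row [-0.02, -0.76, -0.13] [-0.0223, 0.0007, -0.0208] tcp target [539.6 -45.4 370.2] |w| 0.8 |d| 30.5
```

View pics/c4.png

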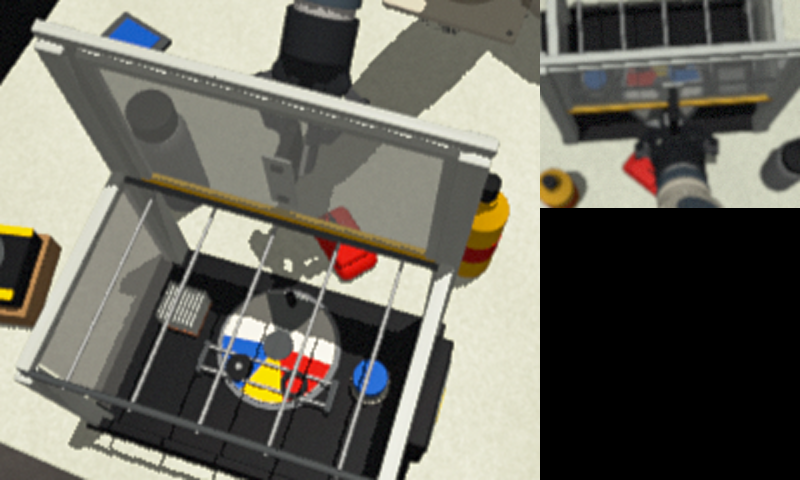

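```bash
python3 - <<'E'
from h import *
for h in(190,200,210,220,230):
    P=[[0,-172,12+h],[0,172,12+h],[0,-172,257+h],[0,172,257+h],[0,0,12+h]]
    for n in("scene","top"):print(n,h,proj(n,C+np.array(P)@RC.T).round(1).tolist())
for n in("scene","top"):
    im=vision.get_image(n)[0]
    hsv=cv2.cvtColor(im,cv2.COLOR_RGB2HSV)
    m=(hsv[...,0]>18)&(hsv[...,0]<30)&(hsv[...,1]>130)&(hsv[...,2]>60)
    x0,x1=(170,320) if n=="scene" else (238,362)
    for u in np.linspace(x0,x1,7).astype(int):
        v=np.where(m[100:270 if n=="scene" else 190,u])[0]+100
        print(n,u,v.tolist())
E
```

```text
scene 190 [[176.0, 197.1], [315.5, 236.9], [143.5, 137.6], [326.9, 186.7], [244.1, 216.5]]
top 190 [[356.3, 167.8], [241.1, 175.0], [373.4, 142.8], [230.9, 151.8], [298.7, 171.4]]
scene 200 [[175.0, 195.2], [315.8, 235.4], [141.8, 134.4], [327.5, 183.9], [243.7, 214.8]]
top 200 [[356.9, 166.9], [240.7, 174.3], [374.3, 141.6], [230.4, 150.7], [298.8, 170.6]]
scene 210 [[173.9, 193.3], [316.2, 233.8], [140.0, 131.1], [328.2, 181.1], [243.3, 213.1]]
top 210 [[357.5, 166.1], [240.4, 173.5], [375.1, 140.3], [229.9, 149.5], [298.9, 169.8]]
scene 220 [[172.9, 191.4], [316.6, 232.2], [138.1, 127.7], [328.9, 178.2], [243.0, 211.3]]
top 220 [[358.0, 165.2], [240.0, 172.7], [376.0, 139.0], [229.3, 148.2], [299.0, 169.0]]
scene 230 [[171.8, 189.4], [316.9, 230.5], [136.2, 124.2], [329.5, 175.2], [242.6, 209.4]]
top 230 [[358.6, 164.4], [239.7, 171.9], [377.0, 137.6], [228.8, 147.0], [299.2, 168.1]]
scene 170 []
scene 195 [192, 195, 196]
scene 220 [202, 203]
scene 245 [209, 210]
scene 270 [213, 214, 216, 217]
scene 295 [220, 221, 223, 224]
scene 320 []
top 238 []
top 258 [171, 172, 173, 174]
top 279 [170, 171, 172]
top 300 []
top 320 [167, 168, 169, 170]
top 341 [166, 167, 168, 169]
top 362 []
```

```bash
python3 - <<'E'
from h import *
def rail(n,im):
    hsv=cv2.cvtColor(im,cv2.COLOR_RGB2HSV)
    m=(hsv[...,0]>18)&(hsv[...,0]<30)&(hsv[...,1]>130)&(hsv[...,2]>60)
    best=[]
    for h in range(-10,245,1):
        P=np.c_[np.zeros(300),np.linspace(-150,150,300),np.full(300,20+h)]
        q=proj(n,C+P@RC.T).round().astype(int);best.append(m[q[:,1],q[:,0]].mean())
    b=np.array(best);i=b>b.max()*.6;hh=np.arange(-10,245)
    print(n,b.max().round(2),"h centroid",(hh[i]*b[i]).sum()/b[i].sum(),hh[i].min(),hh[i].max())
for n in("scene","top"):
    rail(n,np.load(f"pics/{n}0.npz")["im"]);rail(n,vision.get_image(n)[0])
here()
E
```

```text
scene 0.91 h centroid 30.635499398315275 13 56
scene 1.0 h centroid 229.12629355860614 219 244
top 0.95 h centroid 8.842761529293114 -10 29
top 0.95 h centroid 200.72279700321084 180 221
t 4.85 grasp(ch) [-50.   -0.6 301.6] tcp(ch) [-87.7  -0.6 340.3] tilt 45.7 y [0.002 1.    0.001] F [-25.3  -4.8  -9.3] open 0.151 q [-21.  -6. -30.  25.  17. -19.]
```

Sash is raised about 198 mm, matching the tool's travel, so the grip has not slipped. I'll continue slowly and watch the force.

>>> drive_tool(commands=[[0,0,0,0.001,0,-0.001,1],[0,0,0,-0.001,0,-0.004,1],[0,0,0,-0.003,0,-0.006,1],[0,0,0,-0.005,0,-0.008,1]])

```text
time: 5.25
tool_pos: [537.9, -46.2, 345.9]
ee_rot: [179.7, 44.1, -176.0]
contact_force: [43.8, -3.4, -61.7]
opening: 0.151
```

```bash
python3 - <<'E'
from h import *
here();print(r.sense()["wrist_torque"])
E
```

```text
t 5.25 grasp(ch) [-50.3  -0.6 307.1] tcp(ch) [-87.9  -0.7 345.9] tilt 45.9 y [0.    1.    0.004] F [ 43.8  -3.4 -61.7] open 0.151 q [-21.  -7. -29.  26.  17. -19.]
[-1.34083543  2.4804482  -0.95081829]
```

```bash
python3 - <<'E'
from h import *
hh=np.arange(-60,320)
def rail(n,im):
    hsv=cv2.cvtColor(im,cv2.COLOR_RGB2HSV)
    m=(hsv[...,0]>18)&(hsv[...,0]<30)&(hsv[...,1]>130)&(hsv[...,2]>60)
    b=[]
    for h in hh:
        y=np.r_[np.linspace(-150,-80,100),np.linspace(60,130,100)]
        P=np.c_[0*y,y,0*y+20+h]
        q=proj(n,C+P@RC.T);b.append(cv2.remap(m.astype(np.float32),q[:,0].astype(np.float32),q[:,1].astype(np.float32),1).mean())
    b=np.array(b);k=np.argmax(b);i=(b>b.max()*.5)&(abs(hh-hh[k])<45)
    print(n,b.max().round(2),"h centroid",((hh[i]*b[i]).sum()/b[i].sum()).round(1),hh[i].min(),hh[i].max())
for n in("scene","top"):
    im=vision.get_image(n)[0];rail(n,np.load(f"pics/{n}0.npz")["im"]);rail(n,im)
    if n=="scene":cv2.imwrite("pics/c5.png",cv2.resize(im[100:240,110:340,::-1],None,fx=3.4,fy=3.4,interpolation=cv2.INTER_CUBIC))
E
```

```text
scene 0.9 h centroid 31.9 12 57
scene 1.0 h centroid 233.0 218 252
top 1.0 h centroid 3.2 -24 30
top 1.0 h centroid 205.1 183 227
```

View pics/c5.png

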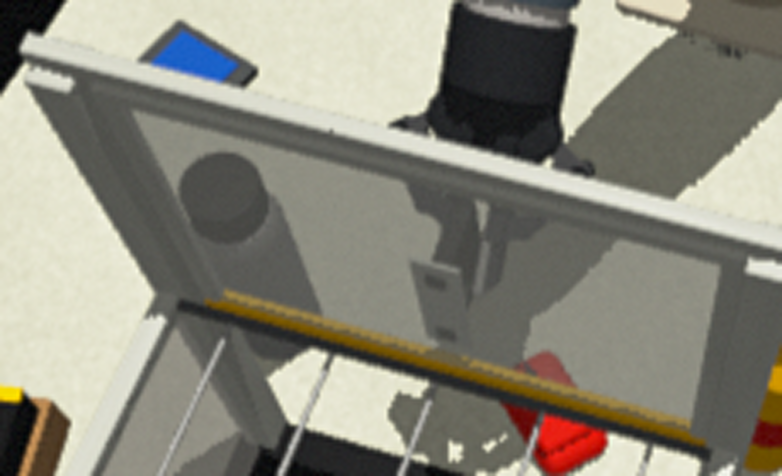

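```bash
python3 - <<'E'
from h import *
for tag in(0,1):
  for n in("scene","top"):
    d=np.load(f"pics/{n}0.npz")["d"] if tag==0 else vision.get_image(n)[1]
    Z=w2c(cloud(n,d));m=(d>0)&(abs(Z[...,0])<18)&(abs(Z[...,1])<150)&(Z[...,2]>20)&(Z[...,2]<505)
    h,e=np.histogram(Z[m][:,2],np.arange(20,510,10));print(tag,n,dict((int(e[i]),int(h[i])) for i in range(len(h)) if h[i]>5))
    k=(d>0)&(abs(Z[...,0]+48)<16)&(abs(Z[...,1])<8)&(Z[...,2]>20)&(Z[...,2]<505);print("  bar",np.percentile(Z[k][:,2],[2,50,98]) if k.any() else None)
E
```

```text
0 scene {20: 24, 40: 17, 50: 108, 60: 241, 70: 127, 80: 132, 90: 123, 100: 142, 110: 147, 120: 136, 130: 156, 140: 148, 150: 166, 160: 152, 170: 169, 180: 183, 190: 169, 200: 183, 210: 194, 220: 24, 240: 122, 250: 227, 260: 243, 270: 301, 280: 148, 290: 667}
  bar None
0 top {40: 16, 50: 58, 60: 126, 70: 42, 80: 58, 90: 61, 100: 68, 110: 52, 120: 67, 130: 55, 140: 66, 150: 72, 160: 70, 170: 85, 180: 83, 190: 72, 200: 76, 210: 88, 220: 79, 230: 79, 240: 91, 250: 84, 260: 97, 270: 258, 280: 145, 290: 349}
  bar [106.79943158 170.00954503 177.96333941]
1 scene {20: 30, 250: 253, 260: 332, 270: 304, 280: 265, 290: 265, 300: 267, 310: 271, 320: 285, 330: 300, 340: 303, 350: 331, 360: 312, 370: 354, 380: 353, 390: 349, 400: 386, 410: 396, 420: 414, 430: 425, 440: 448, 450: 452, 460: 474, 470: 337, 480: 728, 490: 165}
  bar None
1 top {20: 23, 240: 45, 250: 163, 260: 114, 270: 82, 280: 90, 290: 95, 300: 100, 310: 94, 320: 100, 330: 104, 340: 108, 350: 105, 360: 125, 370: 135, 380: 124, 390: 136, 400: 127, 410: 135, 420: 132, 430: 149, 440: 140, 450: 148, 460: 155, 470: 57, 480: 366, 490: 44}
  bar [296.0370654  366.43173837 373.61986927]
```

Depth gives the plate's top edge at about 487 mm now and about 292 mm at the start. So the sash started roughly 30 mm open and is now against the upper stop. I'll ease the force and release.

>>> drive_tool(commands=[[0,0,0,0.002,0,0.005,1],[0,0,0,0.002,0,0.005,1],[0,0,0,0.002,0,0.005,-1],[0,0,0,0.002,0,0.005,-1],[0,0,0,0.002,0,0.005,-1]])

```text
time: 5.95
tool_pos: [542.7, -46.2, 351.5]
ee_rot: [-179.8, 45.2, -175.5]
contact_force: [0.4, 1.0, 0.6]
opening: 0.654
```

>>> drive_tool(commands=[[0,0,0,0,0,0,-1],[0,0,0,0,0,-0.03,-1],[0,0,0,0,0,-0.06,-1],[0,0,0,0,0,-0.08,-1],[0,0,0,0,0,-0.08,-1]])

```text
time: 6.45
tool_pos: [485.4, -50.4, 410.2]
ee_rot: [-179.6, 45.4, -175.4]
contact_force: [-0.0, 0.1, -0.5]
opening: 1.001
```

```bash
python3 - <<'E'
from h import *
here()
for n in("scene","top"):
    im,d=vision.get_image(n);Z=w2c(cloud(n,d));m=(d>0)&(abs(Z[...,0])<18)&(abs(Z[...,1])<150)&(Z[...,2]>20)&(Z[...,2]<505)
    print(n,np.percentile(Z[m][:,2],[1,5,90,99]))
    hsv=cv2.cvtColor(im,cv2.COLOR_RGB2HSV)
go([-60,12,120],45,73);go([20,15,47],45,73)
E
```

```text
t 6.45 grasp(ch) [-102.1   -1.1  372.3] tcp(ch) [-140.5   -1.   410.2] tilt 44.6 y [-0.002  1.    -0.004] F [-0.   0.1 -0.5] open 1.001 q [-25. -14. -26.  37.  20. -22.]
scene [254.51528472 262.84124439 483.15610032 503.16553068]
top [ 34.27959887 255.25166996 485.14869235 503.22438171]
t 6.55 row [-0.04, 0.18, 0.17] [0.1473, 0.0135, 0.1862] tcp target [513.3 -35.3 171.6] |w| 0.2 |d| 237.9
t 6.55 row [-0.04, 0.18, 0.17] [0.1427, 0.0166, 0.2944] tcp target [592.9 -26.4  98.6] |w| 0.2 |d| 327.6
```

```bash
python3 - <<'E'
from h import *
go([-65,3,125],45,73)
E
```

```text
t 6.55 row [-0.04, 0.18, 0.17] [0.1474, 0.0045, 0.1792] tcp target [509.  -44.7 176.6] |w| 0.2 |d| 232.0
```

>>> drive_tool(commands=[[0,0,0,0.03,0.002,0.035,0.3],[0,0,0,0.06,0.003,0.07,0.3],[0,0,0,0.09,0.004,0.105,0.3],[0,0,0,0.12,0.004,0.143,0.3],[0,0,0,0.147,0.004,0.179,0.3]])

```text
time: 7.05
tool_pos: [508.2, -44.2, 174.1]
ee_rot: [-179.9, 45.1, -175.5]
contact_force: [2.2, -1.2, -0.0]
opening: 0.348
```

>>> drive_tool(commands=[[0,0,0,0,0,0,0.3],[0,0,0,0,0,0,0.3]])

```text
time: 7.25
tool_pos: [508.8, -44.6, 175.9]
ee_rot: [-180.0, 44.9, -175.6]
contact_force: [0.9, -0.4, -0.1]
opening: 0.351
```

```bash
python3 - <<'E'
from h import *
here(73);go([0,3,60],45,73);go([38,3,48],45,73)
E
```

```text
t 7.25 grasp(ch) [-65.3   3.2 124.2] tcp(ch) [-116.8    3.   175.9] tilt 45.1 y [-0.003  1.    -0.   ] F [ 0.9 -0.4 -0.1] open 0.351 q [-23.   2. -52.  -5.  19. -20.]
t 7.25 row [0.11, -0.08, 0.12] [-0.0008, -0.0002, 0.0915] tcp target [573.8 -39.8 111.6] |w| 0.2 |d| 91.5
t 7.25 row [0.11, -0.08, 0.12] [-0.0192, -0.0003, 0.1269] tcp target [611.7 -37.   99.6] |w| 0.2 |d| 128.3
```

>>> drive_tool(commands=[[0,0,0,0,0,0.03,0.3],[0,0,0,0,0,0.06,0.3],[0,0,0,-0.001,0,0.0915,0.3],[0,0,0,-0.001,0,0.0915,0.3]])

```text
time: 7.65
tool_pos: [576.9, -40.4, 113.5]
ee_rot: [-179.8, 45.2, -175.4]
contact_force: [0.3, 0.6, -0.2]
opening: 0.35
```

```bash
python3 - <<'E'
from h import *
here(73);go([38,3,48],45,73)
im,d=vision.get_image("scene");cv2.imwrite("pics/c6.png",cv2.resize(im[210:340,150:330,::-1],None,fx=4.4,fy=4.4,interpolation=cv2.INTER_CUBIC))
E
```

```text
t 7.65 grasp(ch) [ 3.2  2.2 62.1] tcp(ch) [-48.6   2.2 113.5] tilt 44.8 y [-0.003  1.    -0.003] F [ 0.3  0.6 -0.2] open 0.35 q [-18.  15. -50. -18.  16. -17.]
t 7.65 row [0.01, 0.2, 0.21] [-0.0148, 0.0007, 0.0346] tcp target [611.7 -37.   99.6] |w| 0.3 |d| 37.7
```

View pics/c6.png

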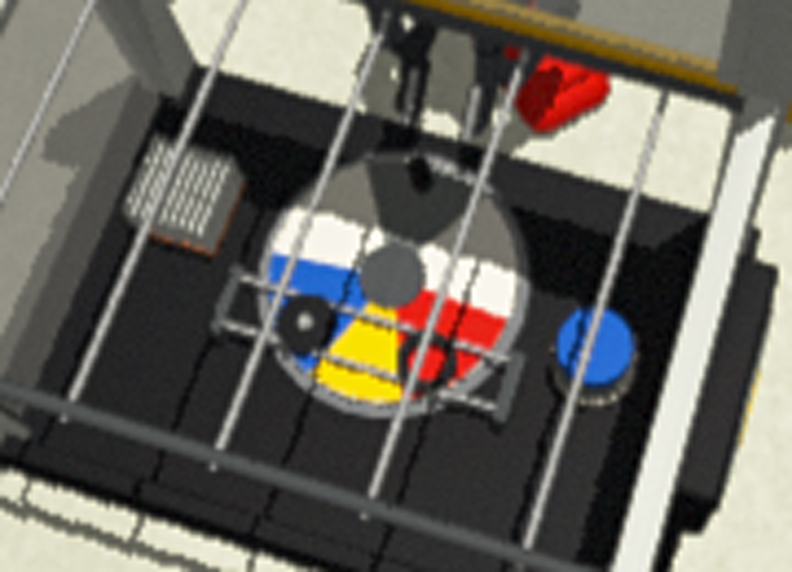

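The jaws straddle the pin's line: tips at crop x 412 and 475, projecting to about 393 and 456 at the pin's depth, with the pin at 420. I'll advance.

```bash
python3 - <<'E'
from h import *
go([44,3,50],45,73)
E
```

```text
t 7.7 row [0.02, 0.19, 0.22] [-0.0208, 0.0004, 0.0388] tcp target [617.7 -36.6 101.6] |w| 0.3 |d| 44.0
```

>>> drive_tool(commands=[[0,0,0,-0.009,0.001,0.018,0.3],[0,0,0,-0.018,0.001,0.036,0.3],[0,0,0,-0.019,0.001,0.038,0.3],[0,0,0,-0.019,0.001,0.038,0.3]])

```text
time: 8.1
tool_pos: [614.4, -36.1, 101.5]
ee_rot: [-179.8, 45.2, -175.4]
contact_force: [0.5, 0.7, -0.7]
opening: 0.352
```

```bash
python3 - <<'E'
from h import *
here(73)
# sweep: pin angle a -> tip target
for a in(5,15,25,35,43):
    A=np.radians(a);print(a);go([90-60*np.cos(A)+12,-60*np.sin(A)-8.5,50],45,73)
E
```

```text
t 8.1 grasp(ch) [41.   3.7 50.1] tcp(ch) [-10.9   3.7 101.5] tilt 44.8 y [-0.002  1.    -0.003] F [ 0.5  0.7 -0.7] open 0.352 q [-16.  19. -47. -19.  15. -15.]
5
t 8.1 row [-0.01, 0.23, 0.21] [-0.001, -0.0175, 0.001] tcp target [617.2 -53.4 101.6] |w| 0.3 |d| 17.5
15
t 8.1 row [-0.01, 0.23, 0.21] [-0.0023, -0.0278, 0.0023] tcp target [619.7 -63.5 101.6] |w| 0.3 |d| 27.9
25
t 8.1 row [-0.01, 0.23, 0.21] [-0.0048, -0.0376, 0.0048] tcp target [624.  -73.1 101.6] |w| 0.3 |d| 38.2
35
t 8.1 row [-0.01, 0.23, 0.21] [-0.0084, -0.0467, 0.0085] tcp target [629.9 -81.7 101.6] |w| 0.3 |d| 48.2
43
t 8.1 row [-0.01, 0.23, 0.21] [-0.0121, -0.0532, 0.0123] tcp target [635.6 -87.8 101.6] |w| 0.3 |d| 55.9
```

Sweeping the pin along its arc to about 42°.

>>> drive_tool(commands=[[0,0,0,-0.001,-0.01,0.001,0.3],[0,0,0,-0.002,-0.02,0.002,0.3],[0,0,0,-0.003,-0.03,0.003,0.3],[0,0,0,-0.005,-0.038,0.005,0.3],[0,0,0,-0.007,-0.043,0.007,0.3]])

```text
time: 8.6
tool_pos: [627.6, -79.4, 99.7]
ee_rot: [-179.8, 45.1, -175.6]
contact_force: [-0.5, 1.2, 0.8]
opening: 0.351
```

```bash
cat > look.py <<'E'
from h import *
im,d=vision.get_image("scene")
A=C+RC@[90,0,28]
hsv=cv2.cvtColor(im,cv2.COLOR_RGB2HSV)
def ang(hue,name):
    m=hue&True; v,u=np.where(m); P=w2c(plane_pt("scene",np.c_[u,v],28))-[90,0,28]
    rr=np.hypot(P[:,0],P[:,1]);k=(rr>20)&(rr<72)
    print(name,k.sum(),"mean angle",np.degrees(np.arctan2(P[k,1].mean(),P[k,0].mean())).round(1))
S=(hsv[...,1]>150)&(hsv[...,2]>90)
ang(S&(hsv[...,0]>20)&(hsv[...,0]<35),"yellow");ang(S&((hsv[...,0]<8)|(hsv[...,0]>172)),"red");ang(S&(hsv[...,0]>100)&(hsv[...,0]<125),"blue")
import sys
if len(sys.argv)>1:cv2.imwrite(sys.argv[1],cv2.resize(im[210:340,150:330,::-1],None,fx=4.4,fy=4.4,interpolation=cv2.INTER_CUBIC))
p=im[286:297,241:254];print("port px",im[291,247],im[290,247],im[292,247],im[291,246],im[291,248])
E
python3 - <<'E'
from h import *
here(73)
for a in(35,43):
    A=np.radians(a);go([90-60*np.cos(A)+12,-60*np.sin(A)-8.5,50],45,73)
E
python3 look.py
```

```text
t 8.6 grasp(ch) [ 50.8 -40.5  48.2] tcp(ch) [ -0.9 -40.5  99.7] tilt 44.9 y [-0.001  1.    -0.002] F [-0.5  1.2  0.8] open 0.351 q [-21.  20. -44. -16.  18. -19.]
t 8.6 row [-0.04, 0.12, 0.12] [-0.0029, -0.0025, 0.0002] tcp target [629.9 -81.7 101.6] |w| 0.2 |d| 3.8
t 8.6 row [-0.04, 0.12, 0.12] [-0.0066, -0.009, 0.0039] tcp target [635.6 -87.8 101.6] |w| 0.2 |d| 11.8
yellow 164 mean angle 29.5
red 298 mean angle 89.0
blue 178 mean angle -12.1
port px [252 229   0] [252 228   5] [250 229   0] [229 199  81] [253 233   0]
```

>>> drive_tool(commands=[[0,0,0,-0.003,-0.004,0.001,0.3],[0,0,0,-0.006,-0.008,0.004,0.3],[0,0,0,-0.006,-0.008,0.004,0.3],[0,0,0,-0.006,-0.008,0.004,0.3]])

```text
time: 9.05
tool_pos: [635.2, -85.6, 101.1]
ee_rot: [-179.8, 45.1, -175.5]
contact_force: [-0.5, 0.4, 0.2]
opening: 0.35
```

```bash
python3 look.py pics/c7.png; python3 -c "
from h import *
here(73)"
```

```text
yellow 151 mean angle 42.2
red 305 mean angle 96.3
blue 211 mean angle -6.0
port px [251 229   0] [253 229  14] [251 229   0] [229 200  83] [253 233   0]
t 9.1 grasp(ch) [ 57.8 -47.   49.5] tcp(ch) [  6.1 -47.  101.1] tilt 44.9 y [-0.002  1.    -0.002] F [ 0.7 -0.6 -0. ] open 0.349 q [-21.  21. -43. -15.  18. -19.]
```

View pics/c7.png

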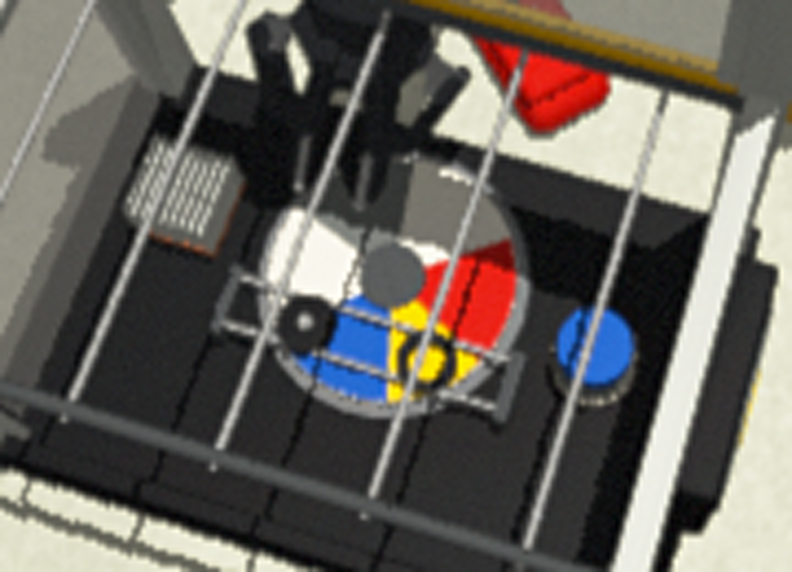

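Yellow surrounds the ring at crop (427,357), with blue and red outside it. I'll centre the jaws on the pin and back out.

>>> drive_tool(commands=[[0,0,0,0,0.007,0,0.3],[0,0,0,0,0.008,0,0.3],[0,0,0,0,0.008,-0.03,0.3],[0,0,0,0,0.008,-0.065,0.3],[0,0,0,0,0.008,-0.1,0.3]])

```text
time: 9.6
tool_pos: [562.7, -82.3, 171.8]
ee_rot: [-179.9, 45.1, -175.5]
contact_force: [0.1, -0.2, -0.4]
opening: 0.351
```

```bash
python3 look.py pics/c8.png; python3 - <<'E'
from h import *
here(54)
go([-105,0,190],45);go([-105,0,360],45)
n="scene";d=vision.get_image(n)[1];Z=w2c(cloud(n,d));k=(d>0)&(abs(Z[...,0])<18)&(abs(Z[...,1])<150)&(Z[...,2]>20)&(Z[...,2]<505);print(np.percentile(Z[k][:,2],[1,5,90,99]))
E
```

```text
yellow 148 mean angle 42.1
red 305 mean angle 96.3
blue 210 mean angle -6.3
port px [251 229   0] [253 229  19] [251 229   0] [229 199  81] [253 233   0]
t 9.65 grasp(ch) [-29.4 -38.  137.3] tcp(ch) [-67.7 -38.1 175.3] tilt 44.8 y [-0.003  1.    -0.003] F [-1.1  3.2  3.3] open 0.347 q [-25.   7. -46.  -4.  20. -22.]
t 9.65 row [0.02, 0.22, 0.26] [0.0154, 0.0382, -0.0908] tcp target [482.7 -49.6 228.2] |w| 0.3 |d| 99.7
t 9.65 row [0.02, 0.22, 0.26] [-0.1052, 0.0376, -0.2106] tcp target [482.7 -49.6 398.2] |w| 0.3 |d| 238.4
[251.69792618 261.25790355 483.13280604 503.15233827]
```

View pics/c8.png

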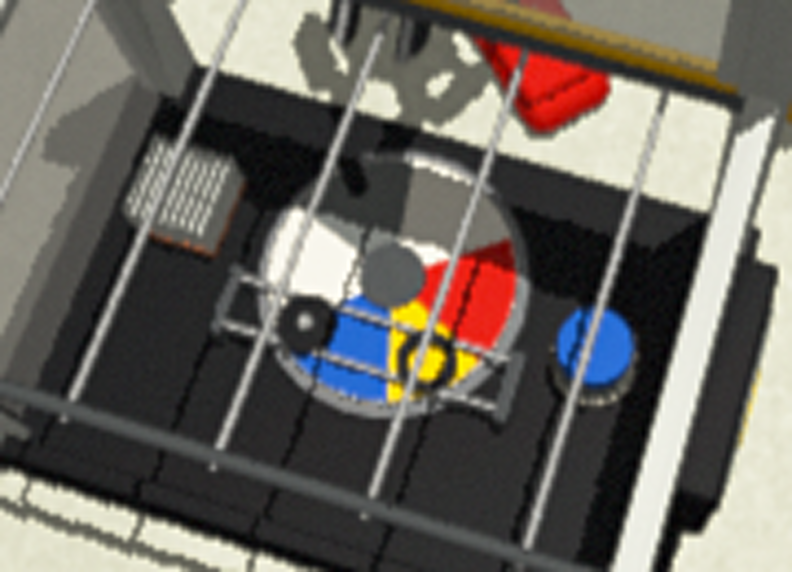

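The wheel held: yellow inside and around the ring, pin free at crop (352,178). Next I'll measure the sector edges and back out.

>>> drive_tool(commands=[[0,0,0,0.005,0.013,-0.03,0.3],[0,0,0,0.01,0.026,-0.06,0.3],[0,0,0,0.015,0.038,-0.091,0.3],[0,0,0,0.015,0.038,-0.091,0.3],[0,0,0,0.015,0.038,-0.091,0.3]])

```text
time: 10.2
tool_pos: [486.3, -50.5, 225.7]
ee_rot: [-179.8, 45.2, -175.4]
contact_force: [0.1, 0.0, 0.4]
opening: 0.351
```

```bash
python3 - <<'E'
from h import *
here(54)
im,d=vision.get_image("scene");hsv=cv2.cvtColor(im,cv2.COLOR_RGB2HSV)
def cl(h):
    return "?" if h[1]<130 or h[2]<80 else "Y" if 18<h[0]<36 else "R" if h[0]<8 or h[0]>172 else "B" if 98<h[0]<128 else "?"
# disc centre from hub/rim: use nominal axis shifted by observed hub
for R in(35,42,48,55,62,68):
    s=""
    for a in range(0,96,3):
        A=np.radians(a);q=proj("scene",C+RC@[90+R*np.cos(A),R*np.sin(A),28])[0].round().astype(int);s+=cl(hsv[q[1],q[0]])
    print(R,s)
go([-105,0,305],45);go([-105,0,330],45)
E
```

```text
t 10.2 grasp(ch) [-101.3   -1.2  187.7] tcp(ch) [-139.7   -1.1  225.7] tilt 44.8 y [-0.002  1.    -0.003] F [0.1 0.  0.4] open 0.351 q [-25.  -5. -49.   6.  20. -22.]
35 BBBBBB?YYYYY???YYYYY?????????RR?
42 BBBBBB?YYYY?????????YY?RRRRRRRRR
48 BBBBBBYYY??YYY???Y??YY?RRRRRRRRR
55 ???????YY?YY??YYYYY???RRRRRRRRRR
62 BBBBBB??????YYYYY??YY??RRRRRRRRR
68 BBBBBBYYY?????Y???YYYY??RRRRRRRR
t 10.25 row [-0.01, 0.15, 0.19] [-0.081, 0.0011, -0.0859] tcp target [482.7 -49.6 343.2] |w| 0.2 |d| 118.1
t 10.25 row [-0.01, 0.15, 0.19] [-0.0987, 0.001, -0.1035] tcp target [482.7 -49.6 368.2] |w| 0.2 |d| 143.1
```

Yellow spans about 18° to 65° on the disc and the port needs about 32° to 54°, so it is well filled. I'll re-grip the handle.

>>> drive_tool(commands=[[0,0,0,-0.033,0.001,-0.035,-1],[0,0,0,-0.066,0.001,-0.07,-1],[0,0,0,-0.099,0.001,-0.103,-1],[0,0,0,-0.099,0.001,-0.103,-1],[0,0,0,-0.099,0.001,-0.103,-1]])

```text
time: 10.75
tool_pos: [483.9, -50.0, 368.0]
ee_rot: [-179.8, 45.1, -175.5]
contact_force: [0.6, -0.8, -0.7]
opening: 1.003
```

>>> drive_tool(commands=[[0,0,0,0,0,0,-1],[0,0,0,0,0,0,-1]])

```text
time: 10.95
tool_pos: [482.9, -49.6, 365.8]
ee_rot: [-180.0, 44.9, -175.6]
contact_force: [0.5, -0.1, -0.2]
opening: 1.001
```

```bash
python3 - <<'E'
from h import *
here(54);go([-48,0,330],45)
E
```

```text
t 10.95 grasp(ch) [-1.049e+02  1.000e-01  3.275e+02] tcp(ch) [-143.     0.   365.8] tilt 45.1 y [-0.002  1.    -0.   ] F [ 0.5 -0.1 -0.2] open 1.001 q [-25. -13. -31.  31.  20. -22.]
t 10.95 row [0.08, -0.07, 0.1] [-0.0419, -0.0002, 0.0384] tcp target [539.6 -45.4 368.2] |w| 0.1 |d| 56.9
```

>>> drive_tool(commands=[[0,0,0,-0.02,0,0.019,-1],[0,0,0,-0.042,0,0.038,-1],[0,0,0,-0.042,0,0.038,-1],[0,0,0,-0.042,0,0.038,-0.2],[0,0,0,-0.042,0,0.038,1]])

```text
time: 11.45
tool_pos: [538.6, -45.1, 369.9]
ee_rot: [-179.9, 45.0, -175.6]
contact_force: [-0.2, 0.1, 0.5]
opening: 0.692
```

>>> drive_tool(commands=[[0,0,0,0,0,0,1],[0,0,0,0,0,0,1],[0,0,0,0,0,0,1],[0,0,0,0,0,0,1],[0,0,0,0,0,0,1]])

```text
time: 11.95
tool_pos: [538.8, -45.9, 371.1]
ee_rot: [-179.8, 45.1, -175.6]
contact_force: [-3.7, -5.2, 1.6]
opening: 0.154
```

```bash
python3 - <<'E'
from h import *
here(54);go([-48,0,100],45)
E
```

```text
t 11.95 grasp(ch) [-48.7  -0.6 333. ] tcp(ch) [-87.   -0.5 371.1] tilt 44.9 y [-0.     1.    -0.003] F [-3.7 -5.2  1.6] open 0.154 q [-21.  -8. -27.  28.  17. -19.]
t 11.95 row [-0.11, 0.11, 0.13] [0.1644, 0.0012, 0.1649] tcp target [539.6 -45.4 138.2] |w| 0.2 |d| 232.9
```

>>> drive_tool(commands=[[0,0,0,0.01,0,0.01,1],[0,0,0,0.03,0,0.03,1],[0,0,0,0.05,0,0.05,1],[0,0,0,0.07,0,0.07,1],[0,0,0,0.085,0,0.085,1]])

```text
time: 12.45
tool_pos: [538.8, -46.0, 249.5]
ee_rot: [-179.8, 45.1, -175.6]
contact_force: [-3.0, -5.2, 2.1]
opening: 0.158
```

```bash
python3 - <<'E'
from h import *
here(54);go([-48,0,103],45)
E
```

```text
t 12.45 grasp(ch) [-48.7  -0.6 211.4] tcp(ch) [-87.   -0.5 249.5] tilt 44.9 y [-0.     1.    -0.003] F [-3.  -5.2  2.1] open 0.158 q [-21.  -2. -41.   8.  18. -19.]
t 12.45 row [-0.09, 0.09, 0.12] [0.0762, 0.0008, 0.077] tcp target [539.6 -45.4 141.2] |w| 0.2 |d| 108.3
```

>>> drive_tool(commands=[[0,0,0,0.018,0,0.018,1],[0,0,0,0.036,0,0.036,1],[0,0,0,0.052,0,0.052,1],[0,0,0,0.064,0,0.064,1],[0,0,0,0.07,0,0.07,1]])

```text
time: 12.95
tool_pos: [538.9, -46.0, 150.2]
ee_rot: [-179.9, 45.0, -175.6]
contact_force: [-5.6, -3.0, 1.8]
opening: 0.158
```

>>> drive_tool(commands=[[0,0,0,0.002,0,0.002,1],[0,0,0,0.004,0,0.004,1],[0,0,0,0.006,0,0.006,1],[0,0,0,0.007,0,0.007,1],[0,0,0,0.007,0,0.007,1]])

```text
time: 13.45
tool_pos: [538.9, -46.0, 142.9]
ee_rot: [-179.8, 45.2, -175.5]
contact_force: [-22.4, -4.3, 19.6]
opening: 0.155
```

```bash
python3 - <<'E'
from h import *
here(54)
n="scene";d=vision.get_image(n)[1];Z=w2c(cloud(n,d));k=(d>0)&(abs(Z[...,0])<18)&(abs(Z[...,1])<150)&(Z[...,2]>20)&(Z[...,2]<505);h,e=np.histogram(Z[k][:,2],np.arange(20,320,10));print(dict(zip(e[:-1].tolist(),h.tolist())))
E
```

```text
t 13.45 grasp(ch) [-48.6  -0.6 104.9] tcp(ch) [-86.9  -0.5 142.9] tilt 44.8 y [-0.001  1.    -0.003] F [-22.4  -4.3  19.6] open 0.155 q [-21.   8. -52. -13.  18. -19.]
{20: 202, 30: 177, 40: 120, 50: 112, 60: 127, 70: 121, 80: 122, 90: 138, 100: 140, 110: 147, 120: 138, 130: 148, 140: 152, 150: 161, 160: 160, 170: 168, 180: 181, 190: 165, 200: 189, 210: 182, 220: 31, 230: 0, 240: 23, 250: 508, 260: 221, 270: 67, 280: 13, 290: 0, 300: 0}
```

The bottom stop is felt at 20 N after 228 mm of travel, with the plate's top edge at about 257 mm. I'll release and retreat.

>>> drive_tool(commands=[[0,0,0,0.001,0,0.001,1],[0,0,0,0,0,0,1],[0,0,0,0,0,0,-1],[0,0,0,0,0,0,-1],[0,0,0,0,0,0,-1]])

```text
time: 14.0
tool_pos: [539.9, -45.7, 142.1]
ee_rot: [-179.8, 45.1, -175.5]
contact_force: [0.1, -0.6, 0.1]
opening: 0.657
```

>>> drive_tool(commands=[[0,0,0,0,0,0,-1],[0,0,0,0,0,0,-1],[0,0,0,0,0,-0.03,-1],[0,0,0,0,0,-0.06,-1],[0,0,0,0,0,-0.09,-1]])

```text
time: 14.5
tool_pos: [475.3, -50.2, 205.5]
ee_rot: [-179.9, 45.0, -175.5]
contact_force: [0.2, -0.4, -1.1]
opening: 0.999
```

>>> drive_tool(commands=[[0,0,0,-0.02,0,-0.03,-1],[0,0,0,-0.04,0,-0.06,-1],[0,0,0,-0.07,0,-0.09,-1],[0,0,0,-0.07,0,-0.09,-1],[0,0,0,-0.07,0,-0.09,-1]])

```text
time: 15.0
tool_pos: [461.9, -51.3, 319.4]
ee_rot: [-179.7, 45.2, -175.4]
contact_force: [-0.8, 0.3, -0.7]
opening: 1.0
```

```bash
python3 - <<'E'
from h import *
here(54)
for n in("scene","top"):
    im,d=vision.get_image(n);Z=w2c(cloud(n,d));k=(d>0)&(abs(Z[...,0])<18)&(abs(Z[...,1])<150)&(Z[...,2]>200)&(Z[...,2]<320);h,e=np.histogram(Z[k][:,2],np.arange(200,310,5));print(n,dict(zip(e[:-1].tolist(),h.tolist())))
    k=(d>0)&(abs(Z[...,0]+48)<16)&(abs(Z[...,1])<8)&(Z[...,2]>20);print("bar",np.percentile(Z[k][:,2],[2,50,98]) if k.any() else None)
    if n=="scene":a=im
    else:b=im
c=np.zeros((600,560,3),np.uint8);c[:404]=cv2.resize(a[210:340,150:330],(560,404),interpolation=cv2.INTER_CUBIC);c[404:]=cv2.resize(b[60:290,120:440],(560,402))[:196] if 0 else 0
t=cv2.resize(b[100:235,205:400],(283,196));c[404:,:283]=t;c[404:,283:560]=cv2.resize(a[100:340,0:340],(277,196))
cv2.imwrite("pics/c9.png",c[:,:,::-1])
for n,im in(("scene",a),("top",b)):
    o=np.load(f"pics/{n}0.npz")["im"].astype(int);df=(abs(im.astype(int)-o).max(2)>60).astype(np.uint8);k,l,s,_=cv2.connectedComponentsWithStats(df);print(n,[x.tolist() for x in s[1:] if x[4]>40])
E
python3 look.py
```

```text
t 15.0 grasp(ch) [-1.257e+02 -2.000e-01  2.814e+02] tcp(ch) [-1.641e+02 -1.000e-01  3.194e+02] tilt 44.8 y [-0.002  1.    -0.003] F [-0.8  0.3 -0.7] open 1.0 q [-27. -14. -39.  24.  22. -24.]
scene {200: 90, 205: 89, 210: 104, 215: 90, 220: 25, 225: 0, 230: 0, 235: 0, 240: 9, 245: 22, 250: 93, 255: 404, 260: 221, 265: 0, 270: 0, 275: 68, 280: 10, 285: 0, 290: 0, 295: 0, 300: 0}
bar [139.17299626 139.64218941 140.3972923 ]
top {200: 36, 205: 37, 210: 41, 215: 43, 220: 38, 225: 42, 230: 42, 235: 36, 240: 9, 245: 21, 250: 69, 255: 255, 260: 82, 265: 1, 270: 29, 275: 188, 280: 41, 285: 0, 290: 0, 295: 0, 300: 0}
bar [ 74.4931209  137.58387875 144.20278553]
scene [[231, 0, 104, 156, 7039], [329, 16, 50, 41, 370], [434, 23, 14, 21, 131], [368, 36, 21, 23, 206], [314, 45, 24, 28, 217], [384, 45, 52, 75, 1539], [302, 55, 13, 28, 176], [297, 75, 10, 9, 46], [490, 80, 70, 81, 2993], [296, 85, 18, 21, 167], [324, 90, 39, 23, 223], [385, 116, 15, 12, 59], [336, 127, 89, 74, 2309], [170, 156, 150, 72, 2393], [426, 173, 52, 61, 1055], [167, 177, 37, 14, 161], [199, 223, 30, 16, 227], [230, 232, 31
[... 279 characters left out ...]
 7, 55], [318, 159, 45, 6, 125], [240, 161, 120, 13, 529], [296, 161, 18, 5, 55], [307, 179, 40, 4, 63], [302, 183, 46, 4, 95], [249, 186, 46, 5, 101], [266, 206, 72, 128, 3659], [125, 252, 140, 87, 3231], [30, 280, 78, 39, 1577], [0, 282, 30, 80, 1718], [44, 318, 14, 9, 51], [59, 320, 37, 34, 598], [222, 325, 98, 95, 2259], [174, 340, 48, 70, 1448], [95, 347, 78, 63, 1718], [236, 356, 8, 12, 47], [303, 365, 13, 16, 89], [261, 370, 39, 48, 1402], [311, 379, 11, 25, 117], [217, 383, 11, 18, 90], [200, 409, 19, 11, 90], [155, 412, 15, 8, 72]]
yellow 149 mean angle 42.2
red 305 mean angle 96.3
blue 212 mean angle -6.1
port px [249 225   0] [249 224  15] [248 224   0] [225 193  79] [251 228   0]
```

View pics/c9.png

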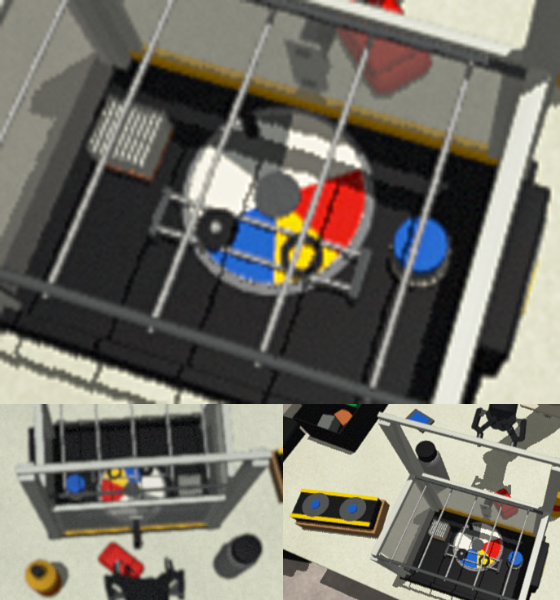

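The sash is fully down: plate top edge about 257 mm, bar top about 140 mm. Yellow fills the ring, the loose items stand in place, and the gripper is clear of everything. Handing in.

```bash
python3 -c "
from rig import r
print(r.sign_off())"
```

```text
the job is handed in; nothing more can be done
None
```

I raised the sash to its upper stop, turned the wheel until yellow filled the sight port, lowered the sash fully and let go. I handed the job in at about 15 s, with the gripper open and clear.

**Last checks:**
- **Sash:** the top edge is about 257 mm up and the top of the handle bar about 140 mm, which matches fully closed. I also felt the bottom stop at about 20 N.
- **Wheel:** yellow spans about 18° to 65° on the disc. The port needs about 32° to 54°, so there is margin on both sides. The wheel did not move after I released the pin or when the sash came down.
- **Bystanders:** none looked knocked over or shifted in the last pictures. The cup and the drive were not checked closely. An automatic before/after image comparison was too cluttered by the arm and its shadows to confirm this.

**Disagreements along the way:**
- The sash started about 30 mm open rather than closed. My first image estimate missed this, and the depth images corrected it.
- Because of that I ran into the upper stop earlier than planned, twice. The wrist saw up to about 80 N, under the 120 N limit.

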